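# Lower the bench magnifier past its ratchet

## Task

Lower the bench magnifier over the brass ornament: first press the plate of its ratchet pawl fully down so that the pawl comes free of the teeth and stays free, then push the raised arm down by the plate at its end until it lies level on its stop, and come away. Work by pressing with the fingertips only: do not take hold of anything or lift the arm, keep off the glass, and leave the things around it where they stand.

Things in the scene. Friction and masses are not known exactly. Their poses are not given: they have to be found in the camera images.
- stand: Bench magnifier's fixed stand: dark steel base plate 130 x 220 x 12 mm with two pairs of grey cheeks up to 167 mm high. Origin on the table below the arm's hinge; z up; local +y is the way the arm points (world +y turned up to 0.4 rad), local x runs along the level hinge axis, 115 mm up. The pawl's parallel pivot is 164 mm up, 55 mm to local -y of the hinge.
- swing_arm (a joint): Angle (rad) of the arm above level: 0 = level on its stop; starts at 0.63 to 0.72, can rise to 0.95 (not to be raised). Stiff hinge (about 1 N m friction): the arm stays where left and takes about 3 to 5 N at its end plate to push down once the pawl is free. While the pawl is engaged it is blocked at about 0.61.
- end_plate (a point): Centre of the top face of the aluminium plate at the arm's free end, beyond the lens ring: the place to push. 38 mm across, 42 mm along the arm, 6 mm thick; lens ring begins 21 mm inward. 200 mm from the hinge along the arm, 5 mm above the arm's centre line: 120 mm above the table when level, 230 to 255 mm at the start. Its y points outward along the arm, z is the plate's upward normal.
- pawl (a joint): Angle (rad) of the ratchet pawl: 0 = nose down between the teeth (start), 0.35 = pressed fully down against its stop, nose well clear; the nose clears the teeth at about 0.2. Stiff pivot: it takes about 3 N on its plate and stays where it is left.
- pawl_plate (a point): Centre of the top face of the pawl's steel press plate, across the hinge from the arm: 34 mm across, 36 mm along local y, 6 mm thick; 182 mm above the table, 111 mm to local -y of the hinge when engaged, 56 mm from the pawl's pivot. Pressed, it swings about 20 mm down to its stop, tilting 0.35 rad, and the nose at the other end rises.
- lens (a point): The round glass lens, 74 mm across, in a black ring 84 mm across and 14 mm high, in the arm; the point is its centre, 135 mm from the hinge along the arm. The fingers must not touch the glass.
- ornament: Bystander: the brass leaf ornament on its wooden block (block 50 x 60 x 28 mm), lying on the table under the lens. Origin at the centre of its underside. Leave alone.
- bobbin_a: Bystander: upright bobbin of gold thread, 38 mm wide, 56 mm high, beside the magnifier on its far (local +x) side. Origin at the centre of its underside. Leave alone.
- bobbin_b: Bystander: upright bobbin of pale thread, 38 mm wide, 56 mm high, beside the magnifier on its near (local -x) side. Origin at the centre of its underside. Leave alone.
- scissors: Bystander: small steel scissors lying flat near the arm, 120 mm long, 9 mm high. Origin at the centre of its underside. Leave alone.
- bead_jar: Bystander: small amber glass jar with steel cap, 48 mm wide, 60 mm high. Origin at the centre of its underside. Leave alone.
- wax: Bystander: cake of beeswax, 54 mm wide, 24 mm high. Origin at the centre of its underside. Leave alone.
- marker_box: Bystander: flat cardboard box, 45 x 110 x 22 mm. Origin at the centre of its underside. Leave alone.

How it is judged:
By the outcome, as a careful person would: the job done as asked, in the order asked, and still so for the second after the job is handed in, with the robot touching nothing.
It also fails if it takes over 38 s, if anything falls off the work surface, if the arm or the gripper's body presses on something with over 40 N, if the wrist force passes 120 N, or if a joint passes its speed limit or range.

## Robot

A 6-joint arm with a two-finger parallel gripper is mounted at the origin on the work surface. World frame = base frame: x ahead of the robot, y to its left, z up, the work surface at z = 0. Lengths are in m, angles in rad, forces in N, time in s.
With the tool pointing down it reaches from about 0.275 to 0.85 m from the base axis. Payload 19 kg.
Tool frame: the origin (TCP) lies on the mounting face of the last link; the fingertips stand 173 mm ahead of it and the grasp point (between the pads) lies 155 mm ahead of it; z points along the fingers, y is the line along which they close (so a half turn about z gives the same grasp; the last joint's range is limited). The gripper opens to 85 mm and grips with 20 to 120 N. Pads are 22 mm wide; open, the fingers measure 114 mm over their backs; the gripper's body (76 mm by 85 mm) begins 54 mm behind the grasp point. The pads swing forward as they close: fully open they stand 13 mm farther back than shut.
Start: joints at [1.161, 0.15, 1.437, -0, 1.554, -0.134], TCP at [0.157, 0.553, 0.405] pointing down, gripper open.
Joint ranges: [-2.8, 2.8], [-0.68, 2.1], [0.12, 2.68], [-1.39, 4.53], [0.16, 2.79], [-2.81, 2.81]. Speed limits (rad/s): [1.89, 1.89, 2.22, 3.01, 3.01, 3.01].

## Interface

Orientations are given as a rotation vector (axis times angle).
In Python, from workcell import state, grab_frame, job_done, boxes_of, landmark_of gives the robot as it stands.
- The arm moves only by the tool drive_tool, never from a script. Its argument "moves" is a list of rows, each a list of 2 entries, a list of its own where there are three numbers: the shift along the tool's x, y, z in units of 0.03 m (1.0 is 0.03 m), then the turn, a rotation vector about the tool's x, y, z in units of 8 degrees (1.0 is 8 degrees). A call has 1 to 12 rows; each row shifts and turns the commanded pose from where the row before left it, along the tool's axes as they then stand; what a row does not reach is not made up. A row lasts 1/10 s, in which the tool goes at most 50 mm and 8.59 degrees, less where a joint would pass 70% of its speed; a pose out of reach is approached as far as the arm can. A call with a number of a shift or a turn outside -1 to 1 is refused whole. A call with a gripper value outside its range is refused whole. "hand" is the opening in per cent of the stroke, from 0 (shut) to 100 (fully open), set as the call begins (left out, the last holds). The fingers move at their own pace and stop on an object; the grip force is fixed at half the most. Time passes only in rows, so rows that do not move let the fingers close. It gives the time, the measured TCP pose, the force, the opening and the grip force at its end, in the units of the state.
- state(): the state, without advancing time (a new reading comes with each control period).
- grab_frame(name): name is "side" or "top" or "wrist"; returns a dict with "img" (420x560x3 uint8, red, green, blue), "depth" (420x560 float32, m along the optical axis (not along the pixel's ray), 0 where there is no reading), "intrinsics" (3x3 intrinsics, pixels), "distortion" ([k1, k2, p1, p2, k3] as OpenCV has them; the pictures are not rectified), "R" (3x3) and "t" (3): a world point X has camera coordinates R X + t; the wrist camera has in their place "tool_from_camera" (4x4, takes a point from camera to tool coordinates, whose origin is the TCP and whose axes are the flange's). Camera axes: x right, y down, z forward; pixel columns grow to the right and rows downward; lengths in m; the calibration is good to about 2 mm. A picture is of the moment at which its call begins: read the wrist's pose just before it.
- job_done(): hands the job in; it is judged then, once.
Trained networks look in a picture, given as the dict that the camera call returned (one of the last four; its "shot" number tells which), for a name from the list of things; names that differ only in an ending like _2 or _b are one class to them, and where a whole thing is asked for, a point or a joint stands for the part that bears it (a point fixed in the world has none). Each returns a list of dicts, best first, with "confidence" (0 to 1); they miss things now and then, are a little off and sometimes report something else, mostly with a low value. They report only what shows in the picture. A call takes as long as a camera call.
- boxes_of(picture, name): "point" ([column, row] in pixels, amid what is visible of it).
- landmark_of(picture, name): "point" ([column, row] in pixels: a listed point, or the origin of a listed thing).
The state is a dict: "time": time; "joint_pos": joint angles; "dq": joint speeds; "joint_torque": joint torques, N m; "position": TCP position; "eef_rot": TCP orientation; "contact_force": force on the tool from outside, world axes, zero at the start; "torque": the same for the moment, N m; "finger_gap": opening from 0.0 (shut) to 1.0 (fully open); "grasp_force": force on a finger pad.
Only numpy, scipy, OpenCV 4.12 (cv2) and the standard library are available. Lean on these libraries where they do the work, as an engineer would, in place of code of your own. Each camera call takes 0.05 s, during which the arm holds its last target. There are 200 camera calls.

## Working session

There is one attempt and no reset: what is moved stays moved. The work goes in short steps, Python scripts to look and compute and a tool call to move; the robot and the scene stay as the last step left them, time stands still between calls to the robot, and variables do not carry over. Pictures are saved under pics/ and viewed, at most 10 in all, crops included, and the job is handed in when it is done.

Besides the shell and the picture viewer there is one more tool, called after "Call:" as a command line: name --argument value ..., lists and objects as JSON in quotes. drive_tool: Moves the arm, as the interface text tells. Shifts and turns lie within -1 to 1; 1 stands for 0.03 m of shift or 8 degrees of turn. Its arguments: {"type":"object","properties":{"moves":{"type":"array"},"hand":{"type":"number"}},"required":["moves"]}

```bash
mkdir -p pics
cat > h.py <<'E'
import numpy as np, cv2
from scipy.spatial.transform import Rotation as Ro
from workcell import *
def ray_pt(f,px,d=None):
    """world point of pixel by depth"""
    c,r=int(round(px[0])),int(round(px[1]))
    if d is None:
        w=f["depth"][max(r-2,0):r+3,max(c-2,0):c+3]; w=w[w>0]
        if len(w)==0: return None
        d=np.median(w)
    K=np.array(f["intrinsics"]);D=np.array(f["distortion"])
    u=cv2.undistortPoints(np.array([[px]],float),K,D)[0,0]
    p=np.array([u[0]*d,u[1]*d,d])
    return np.array(f["R"]).T@(p-np.array(f["t"]))
E
cat > a.py <<'E'
from h import *
np.set_printoptions(precision=4,suppress=True)
s=state();print(s["time"],s["position"],s["eef_rot"],s["contact_force"])
for n in ["side","top"]:
    f=grab_frame(n); cv2.imwrite(f"pics/{n}0.png",f["img"][:,:,::-1])
    for o in ["end_plate","pawl_plate","lens","stand"]:
        for q in landmark_of(f,o)[:2]: print(n,o,np.round(q["point"],1),round(q["confidence"],2),ray_pt(f,q["point"]))
E
python3 a.py
```

```text
0.0 [0.1566 0.5532 0.4041] [-0.4318 -3.1114  0.0017] [ 1.0514  0.0635 -0.1592]
side end_plate [258.2 144.5] 0.6 [0.5377 0.1177 0.2429]
side pawl_plate [334.1 204.4] 0.61 [ 0.6177 -0.1363  0.1806]
side lens [272.9 163.8] 0.97 [0.5594 0.0739 0.2015]
side stand [299.1 243.8] 0.61 [ 0.5793 -0.0445  0.0132]
top end_plate [213.3 193.7] 0.84 [0.5488 0.1259 0.2503]
top pawl_plate [326.1 171.4] 0.58 [ 0.6    -0.1307  0.1829]
top lens [237.3 191.7] 0.59 [0.5549 0.0771 0.2064]
top stand [274.7 186.1] 0.88 [ 0.5726 -0.0089  0.1209]
```

View pics/side0.png

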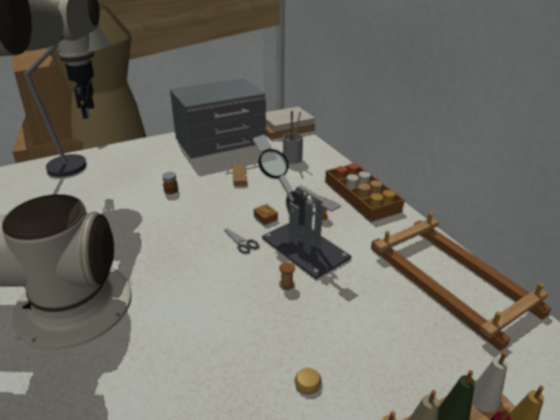

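View pics/top0.png

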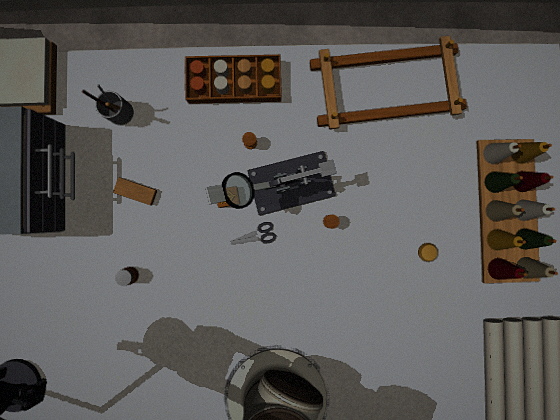

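The side view shows the raised arm with its end plate at about (258,144) and the pawl plate at about (334,204). The top view shows the end plate at (213,194) and the pawl plate at about (330,172). The stand's yaw works out to about 0.2 rad and the arm angle to about 0.69 rad.

Call:
drive_tool --moves '[[[0, 0, -1], [0, 0, -0.85]], [[0, 0, -1], [0, 0, -0.85]], [[0, 0, -1], [0, 0, -0.85]], [[0, 0, -1], [0, 0, -0.85]], [[-0.45, -1, 0], [0, 0, 0]], [[-0.45, -1, 0], [0, 0, 0]], [[-0.45, -1, 0], [0, 0, 0]], [[-0.45, -1, 0], [0, 0, 0]], [[-0.45, -1, 0], [0, 0, 0]], [[-0.45, -1, 0], [0, 0, 0]], [[-0.45, -1, 0], [0, 0, 0]], [[-0.45, -1, 0], [0, 0, 0]]]' --hand 0

```text
time: 1.7
position: [0.3104, 0.3381, 0.5248]
eef_rot: [-0.312, 3.126, 0.0]
contact_force: [0.3, -0.1, -0.3]
finger_gap: 0.002
grasp_force: 0.0
```

Call:
drive_tool --moves '[[[-0.45, -1, 0], [0, 0, 0]], [[-0.45, -1, 0], [0, 0, 0]], [[-0.45, -1, 0], [0, 0, 0]], [[-0.45, -1, 0], [0, 0, 0]], [[-0.45, -1, 0], [0, 0, 0]], [[-0.45, -1, 0], [0, 0, 0]], [[-0.45, -1, 0], [0, 0, 0]], [[-0.45, -1, 0], [0, 0, 0]], [[-0.45, -1, 0], [0, 0, 0]], [[-0.45, -1, 0], [0, 0, 0]], [[-0.45, -1, 0], [0, 0, 0]], [[0, 0, 0], [0, 0, 0]]]'

```text
time: 2.9
position: [0.5224, 0.0425, 0.5238]
eef_rot: [0.307, -3.125, 0.001]
contact_force: [0.2, 1.4, -0.1]
finger_gap: -0.002
grasp_force: 0.0
```

```bash
cat >> h.py <<'E'
def wrist(name):
    s=state(); f=grab_frame("wrist"); T=np.eye(4); T[:3,:3]=Ro.from_rotvec(s["eef_rot"]).as_matrix(); T[:3,3]=s["position"]
    W=np.linalg.inv(T@np.array(f["tool_from_camera"])); f["R"]=W[:3,:3]; f["t"]=W[:3,3]
    cv2.imwrite(f"pics/{name}.png",f["img"][:,:,::-1]); return s,f
E
cat > b.py <<'E'
from h import *
import sys
np.set_printoptions(precision=4,suppress=True)
s,f=wrist(sys.argv[1]);print(s["time"],s["position"],Ro.from_rotvec(s["eef_rot"]).as_matrix(),s["finger_gap"]); print(f["tool_from_camera"])
for o in ["end_plate","pawl_plate","lens","stand"]:
    for q in landmark_of(f,o)[:2]: print(o,np.round(q["point"],1),round(q["confidence"],2),ray_pt(f,q["point"]))
E
python3 b.py w1
```

```text
2.9 [0.5224 0.0425 0.5238] [[-0.9809 -0.1947 -0.0013]
 [-0.1947  0.9809 -0.0007]
 [ 0.0014 -0.0004 -1.    ]] -0.0020260659581864023
[[ 0.0003 -0.9661 -0.2582  0.0655]
 [ 1.      0.0001  0.0007 -0.0002]
 [-0.0007 -0.2582  0.9661  0.0317]
 [ 0.      0.      0.      1.    ]]
end_plate [366.3 256.4] 0.77 [0.5487 0.1244 0.2455]
pawl_plate [112.3 237.7] 0.92 [ 0.6063 -0.1317  0.1805]
pawl_plate [292.6 125.1] 0.29 [ 0.4467  0.0462 -0.0008]
lens [310.  241.7] 0.72 [0.5591 0.0796 0.2048]
stand [234.8 199.3] 0.65 [ 0.5616 -0.0149  0.0816]
stand [309.2 237.5] 0.6 [0.5553 0.0781 0.2036]
```

View pics/w1.png

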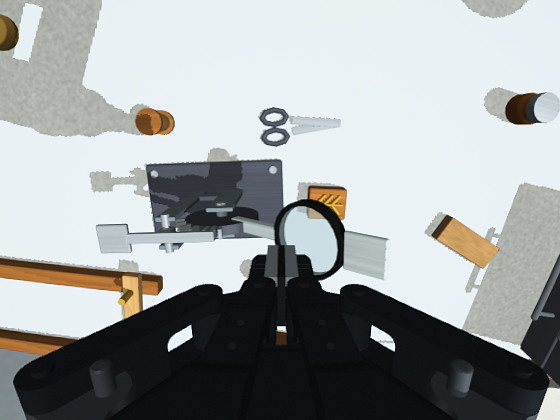

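The wrist view shows the pawl plate at (112,238), the end plate at (366,256) and the lens at (310,241). Positions from depth agree with the model: yaw 0.22, arm angle 0.685. Next I go above the pawl plate.

Call:
drive_tool --moves '[[[-0.2, -0.8, 0], [0, 0, 0]], [[-0.2, -0.8, 0], [0, 0, 0]], [[-0.2, -0.8, 0], [0, 0, 0]], [[-0.2, -0.8, 0], [0, 0, 0]], [[-0.2, -0.8, 0], [0, 0, 0]], [[-0.2, -0.8, 0], [0, 0, 0]], [[-0.2, -0.8, 0], [0, 0, 0]], [[-0.2, -0.8, 0], [0, 0, 0]], [[0, 0, 0.9], [0, 0, -0.18]], [[0, 0, 0.9], [0, 0, 0]], [[0, 0, 0.9], [0, 0, 0]], [[0, 0, 0.7], [0, 0, 0]]]'

```text
time: 4.35
position: [0.6054, -0.1325, 0.4214]
eef_rot: [0.353, -3.121, -0.0]
contact_force: [0.4, -0.3, -0.8]
finger_gap: -0.002
grasp_force: 0.0
```

Call:
drive_tool --moves '[[[0, 0, 0.8], [0, 0, 0]], [[0, 0, 0.6], [0, 0, 0]], [[0, 0, 0], [0, 0, 0]], [[0, 0, 0], [0, 0, 0]]]'

```text
time: 4.75
position: [0.6057, -0.1329, 0.3816]
eef_rot: [-0.352, 3.121, -0.0]
contact_force: [-1.0, 0.3, 1.0]
finger_gap: 0.001
grasp_force: 0.0
```

```bash
python3 b.py w2 | grep -v "\[\["
python3 - <<'E'
import cv2
a=cv2.imread('pics/w2.png')
cv2.imwrite('pics/w2v.png',a)
E
```

```text
[-0.223   0.9748 -0.0003]
 [-0.0005 -0.0004 -1.    ]] 0.000992179764684925
 [ 1.      0.0001  0.0007 -0.0001]
 [-0.0007 -0.2583  0.9661  0.0317]
 [ 0.      0.      0.      1.    ]]
pawl_plate [278.4 248.7] 0.6 [ 0.5949 -0.1367  0.217 ]
stand [375.1 190.6] 0.85 [ 0.5832 -0.0278  0.0112]
stand [406.7 293.4] 0.37 [0.697  0.0478 0.0187]
```

View pics/w2.png

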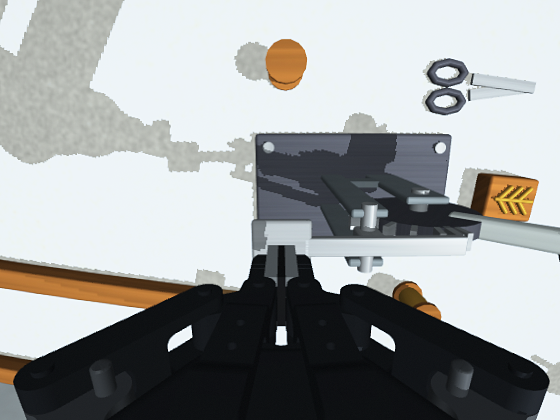

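The fingertips stand just above the pawl plate: tips near (280,255), plate columns 253–311. I press down from here.

Call:
drive_tool --moves '[[[0, -0.15, 0.35], [0, 0, 0]], [[0, 0, 0.35], [0, 0, 0]], [[0, 0, 0.15], [0, 0, 0]], [[0, 0, 0.15], [0, 0, 0]], [[0, 0, 0.15], [0, 0, 0]], [[0, 0, 0.1], [0, 0, 0]], [[0, 0, 0], [0, 0, 0]]]'

```text
time: 5.7
position: [0.6067, -0.138, 0.3429]
eef_rot: [0.351, -3.122, -0.0]
contact_force: [-0.4, 0.1, -0.0]
finger_gap: -0.003
grasp_force: 0.3
```

Call:
drive_tool --moves '[[[0, 0, 0.1], [0, 0, 0]], [[0, 0, 0.1], [0, 0, 0]], [[0, 0, 0], [0, 0, 0]]]'

```text
time: 6.0
position: [0.6067, -0.1379, 0.3368]
eef_rot: [0.351, -3.122, -0.0]
contact_force: [0.2, -1.3, 0.7]
finger_gap: -0.002
grasp_force: 0.6
```

Call:
drive_tool --moves '[[[0, 0, 0.1], [0, 0, 0]], [[0, 0, 0.1], [0, 0, 0]]]'

```text
time: 6.2
position: [0.6067, -0.1377, 0.3336]
eef_rot: [-0.351, 3.119, -0.001]
contact_force: [-12.1, 3.4, 46.2]
finger_gap: 0.001
grasp_force: 20.5
```

Run:
```python
from h import *
s,f=wrist("w3"); print(s["contact_force"],s["position"])
cv2.imwrite("pics/w3c.png",cv2.resize(f["img"][100:340,150:470,::-1],None,fx=2,fy=2))
```

```text
[-12.14594391   3.36442791  46.21213512] [ 0.60674615 -0.13773303  0.33356866]
```

View pics/w3c.png

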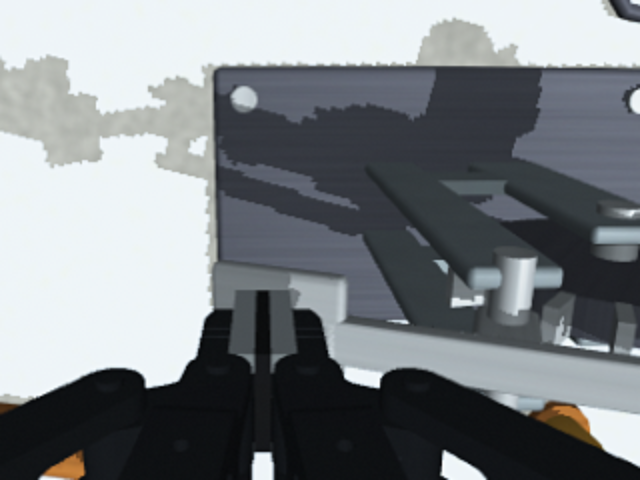

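The pawl plate is pressed against its stop: force rose to 46 N with the tip at z = 0.161, and the plate is visibly tilted. Now I rise, check the pawl stays free, and move over the end plate.

Call:
drive_tool --moves '[[[0, 0, -0.2], [0, 0, 0]], [[0, 0, -0.6], [0, 0, 0]], [[0, 0, -0.9], [0, 0, 0]], [[0, 0, -0.9], [0, 0, 0]], [[0, 0, -0.9], [0, 0, 0]], [[0, 0, -0.9], [0, 0, 0]], [[0, 0, -0.6], [0, 0, 0]], [[0, 0, 0], [0, 0, 0]]]'

```text
time: 7.05
position: [0.6066, -0.1377, 0.4836]
eef_rot: [-0.351, 3.119, -0.002]
contact_force: [0.5, -0.2, 0.6]
finger_gap: -0.001
grasp_force: 0.0
```

Run:
```python
from h import *
s,f=wrist("w4"); print(s["contact_force"],s["position"])
for q in landmark_of(f,"pawl_plate")[:2]: print(q,ray_pt(f,q["point"]))
cv2.imwrite("pics/w4c.png",cv2.resize(f["img"][100:340,150:470,::-1],None,fx=2,fy=2))
```

```text
[ 0.53465141 -0.21182235  0.60966366] [ 0.6065965  -0.1376535   0.48364927]
{'point': [282.3, 200.8], 'confidence': 0.76} [ 0.60977458 -0.13597925  0.15994752]
{'point': [358.4, 175.9], 'confidence': 0.52} [ 0.58244558 -0.02739584  0.01132779]
```

View pics/w4c.png

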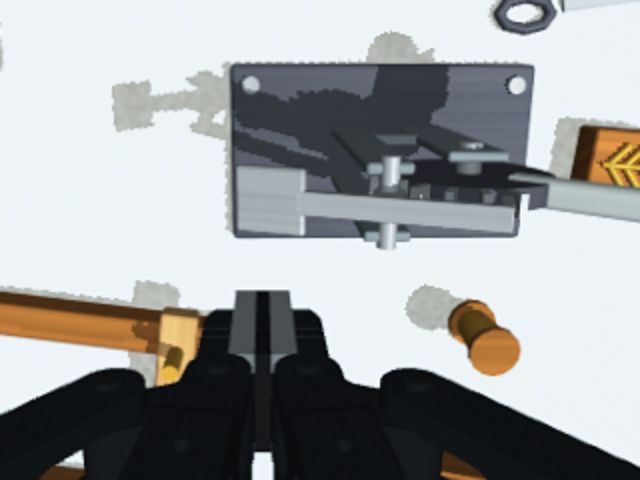

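Call:
drive_tool --moves '[[[0, 0.7, 0], [0, 0, 0]], [[0, 1, 0], [0, 0, 0]], [[0, 1, 0], [0, 0, 0]], [[0, 1, 0], [0, 0, 0]], [[0, 1, 0], [0, 0, 0]], [[0, 1, 0], [0, 0, 0]], [[0, 1, 0], [0, 0, 0]], [[0, 1, 0], [0, 0, 0]], [[0, 0.7, 0], [0, 0, 0]], [[0, 0.3, 0], [0, 0, 0]], [[0, 0, 0], [0, 0, 0]], [[0, 0, 0], [0, 0, 0]]]'

```text
time: 8.35
position: [0.5488, 0.1162, 0.4807]
eef_rot: [0.351, -3.121, 0.0]
contact_force: [0.4, 1.0, -0.8]
finger_gap: 0.001
grasp_force: 0.0
```

Run:
```python
from h import *
s,f=wrist("w5"); print(s["time"],s["contact_force"],s["position"],s["eef_rot"])
for n in ["end_plate","lens"]:
    for q in landmark_of(f,n)[:2]: print(n,q,ray_pt(f,q["point"]))
H=np.array([.582,-.0237]);u=np.array([-.218,.976]);w=np.array([.976,.218])
p=np.array(s["position"])+.173*Ro.from_rotvec(s["eef_rot"]).as_matrix()[:,2]; print("tip",p,(p[:2]-H)@u,(p[:2]-H)@w)
```

```text
8.35 [ 0.36666964  1.03913778 -0.77310432] [0.54875615 0.11622317 0.48072558] [ 3.51283366e-01 -3.12118526e+00  4.26464422e-04]
end_plate {'point': [290.3, 229.8], 'confidence': 0.81} [0.55027062 0.12335659 0.24451559]
lens {'point': [236.1, 212.0], 'confidence': 0.81} [0.55762347 0.07996073 0.20545593]
tip [0.54864081 0.11616291 0.30772563] 0.14377850385191332 -0.0020684518554307243
```

View pics/w5.png

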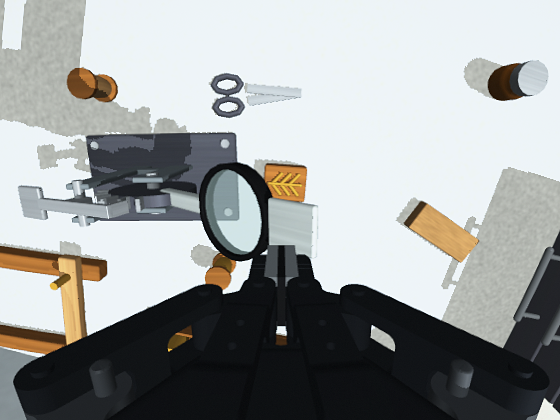

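The pawl plate stays down at z = 0.160 with its nose raised. The fingertips at (282,250) sit over the end plate at (290,230), clear of the ring. I push down along the arc.

Call:
drive_tool --moves '[[[0, 0.14, 0.6], [0, 0, 0]], [[0, 0, 0.6], [0, 0, 0]], [[0, 0, 0.5], [0, 0, 0]], [[0, 0.19, 0.26], [0, 0, 0]], [[0, 0.19, 0.26], [0, 0, 0]], [[0, 0.19, 0.26], [0, 0, 0]], [[0, 0.19, 0.26], [0, 0, 0]]]'

```text
time: 9.2
position: [0.5427, 0.1433, 0.3989]
eef_rot: [-0.351, 3.121, -0.001]
contact_force: [1.3, -4.7, 1.9]
finger_gap: 0.002
grasp_force: 2.0
```

Call:
drive_tool --moves '[[[0, 0.18, 0.31], [0, 0, 0]], [[0, 0.18, 0.31], [0, 0, 0]], [[0, 0.18, 0.31], [0, 0, 0]], [[0, 0.14, 0.33], [0, 0, 0]], [[0, 0.14, 0.33], [0, 0, 0]], [[0, 0.14, 0.33], [0, 0, 0]]]'

```text
time: 9.8
position: [0.5362, 0.1713, 0.3405]
eef_rot: [0.351, -3.122, 0.0]
contact_force: [0.5, -3.3, 4.3]
finger_gap: 0.001
grasp_force: 2.0
```

Run:
```python
from h import *
s,f=wrist("w6"); print(s["time"],s["contact_force"],s["position"])
for n in ["end_plate","lens","pawl_plate"]:
    for q in landmark_of(f,n)[:2]: print(n,q,ray_pt(f,q["point"]))
H=np.array([.582,-.0237]);u=np.array([-.218,.976]);w=np.array([.976,.218])
p=np.array(s["position"])+.173*Ro.from_rotvec(s["eef_rot"]).as_matrix()[:,2]; print("tip",p,(p[:2]-H)@u,(p[:2]-H)@w)
```

```text
9.8 [ 0.53164502 -3.33712214  4.31017111] [0.53617162 0.17128318 0.34053837]
end_plate {'point': [267.6, 263.1], 'confidence': 0.8} [0.52633195 0.16324267 0.19159452]
lens {'point': [163.2, 251.0], 'confidence': 0.85} [0.55324179 0.10526368 0.14680685]
tip [0.53614874 0.17126866 0.16753838] 0.20028498327549502 -0.0022476607744525284
```

View pics/w6.png

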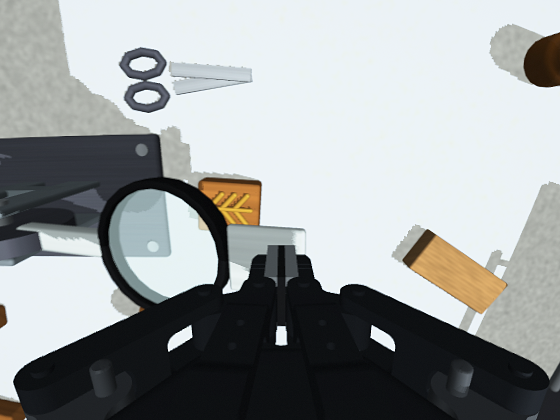

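The push is working: the plate spans columns 228–306 and the tips are at 266–297, clear of the ring. I continue down.

Call:
drive_tool --moves '[[[0, 0.03, 0.3], [0, 0, 0]], [[0, 0.03, 0.3], [0, 0, 0]], [[0, 0.02, 0.3], [0, 0, 0]], [[0, 0, 0.2], [0, 0, 0]], [[0, 0, 0.1], [0, 0, 0]], [[0, 0, 0], [0, 0, 0]]]'

```text
time: 10.6
position: [0.5357, 0.1732, 0.3047]
eef_rot: [0.351, -3.121, 0.001]
contact_force: [0.2, -1.0, -0.6]
finger_gap: 0.001
grasp_force: 0.0
```

Call:
drive_tool --moves '[[[0, 0, 0.1], [0, 0, 0]], [[0, 0, 0.07], [0, 0, 0]], [[0, 0, 0], [0, 0, 0]]]'

```text
time: 10.9
position: [0.5357, 0.1733, 0.3001]
eef_rot: [0.351, -3.122, 0.0]
contact_force: [1.0, -0.2, 0.7]
finger_gap: -0.003
grasp_force: 0.0
```

Call:
drive_tool --moves '[[[0, 0, 0.08], [0, 0, 0]], [[0, 0, 0.08], [0, 0, 0]]]'

```text
time: 11.1
position: [0.5357, 0.1733, 0.2955]
eef_rot: [-0.351, 3.122, 0.0]
contact_force: [-1.7, 1.2, 4.4]
finger_gap: -0.002
grasp_force: 2.0
```

Call:
drive_tool --moves '[[[0, 0, 0.07], [0, 0, 0]], [[0, 0, 0.05], [0, 0, 0]]]'

```text
time: 11.3
position: [0.5358, 0.1734, 0.2928]
eef_rot: [-0.351, 3.121, 0.0]
contact_force: [-10.5, 1.4, 28.6]
finger_gap: -0.001
grasp_force: 14.5
```

Call:
drive_tool --moves '[[[0, 0, 0], [0, 0, 0]], [[0, 0, -0.3], [0, 0, 0]], [[0, 0, -0.7], [0, 0, 0]], [[0, 0, -0.9], [0, 0, 0]], [[0, 0, -0.9], [0, 0, 0]], [[0, 0, -0.9], [0, 0, 0]], [[0, 0, -0.9], [0, 0, 0]], [[0, 0, -0.9], [0, 0, 0]], [[0, 0, -0.5], [0, 0, 0]], [[0, 0, 0], [0, 0, 0]], [[0, 0, 0], [0, 0, 0]]]'

```text
time: 12.4
position: [0.5359, 0.1733, 0.4708]
eef_rot: [0.351, -3.121, 0.0]
contact_force: [-0.3, -0.3, -0.8]
finger_gap: 0.002
grasp_force: 0.0
```

```bash
python3 b.py w7 | grep -v "\["\[
python3 - <<'E'
from h import *
f=grab_frame("top")
for n in ["end_plate","lens","pawl_plate"]:
    for q in landmark_of(f,n)[:1]: print(n,q,ray_pt(f,q["point"]))
E
```

```text
end_plate {'point': [200.7, 199.6], 'confidence': 0.73} [0.51783072 0.0897216  0.62115288]
lens {'point': [232.2, 194.6], 'confidence': 0.61} [0.55391239 0.09766113 0.11732948]
pawl_plate {'point': [328.1, 170.4], 'confidence': 0.59} [ 0.60463877 -0.13819562  0.16171503]grep: Invalid regular expression
Exception ignored on flushing sys.stdout:
BrokenPipeError: [Errno 32] Broken pipe
```

View pics/w7.png

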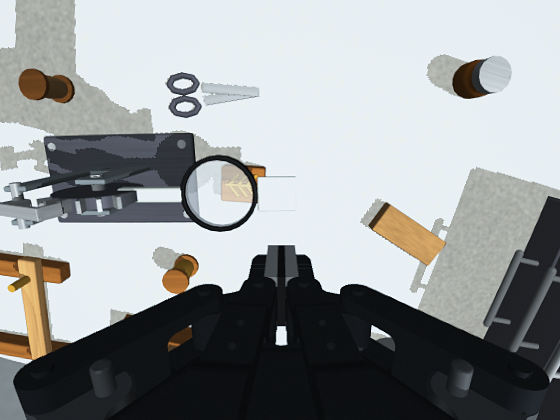

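The arm lies level with the ring at (219,193), the plate at (277,193) and the ornament seen through the lens. I verify the plate height by depth and hand in only if it is good.

Run:
```python
from h import *
s,f=wrist("w8"); pts=[ray_pt(f,p) for p in [(264,193),(277,193),(289,193)]]; print(pts,s["contact_force"])
if abs(np.mean([p[2] for p in pts])-.12)<.004: print(job_done())
```

```text
[array([0.54034242, 0.15569684, 0.11880015]), array([0.53716168, 0.16935795, 0.11912269]), array([0.53434031, 0.18198316, 0.11884182])] [-0.21734455 -0.31303362 -0.06492696]
the job is handed in; nothing more can be done
None
```

The job is handed in: the pawl was pressed down to its stop and stays free, the magnifier arm lies level (end plate measured at about 119 mm), and the robot is clear at 12.4 s.

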